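# Put the press couplings back in the fittings case in order of size

### The arm

A 7-joint arm with a two-finger parallel gripper is mounted at the origin on the work surface. World frame = base frame: x ahead of the robot, y to its left, z up, the work surface at z = 0. Lengths are in m, angles in rad, forces in N, time in s.
With the tool pointing down it reaches from about 0.4 to 0.85 m from the base axis. Payload 10.4 kg.
Tool frame: the origin (TCP) lies on the centre line of the jaws, within the pads' length; the fingertips stand 11 mm ahead of it and the grasp point (between the pads) lies 8 mm behind it; z points along the fingers, y is the line along which they close (so a half turn about z gives the same grasp; the last joint's range is limited). The gripper opens to 87 mm and grips with 3 to 60 N. Pads are 19 mm wide; open, the fingers measure 117 mm over their backs; the gripper's body (75 mm by 190 mm) begins 51 mm behind the grasp point.
Start: joints at [-1.293, 0.332, -0.065, 1.46, 0.022, 1.35, -0.088], TCP at [0.185, 0.597, 0.234] pointing down, gripper open.
Joint ranges: [-2.6, 2.6], [-0.5, 2.12], [-1.47, 1.34], [0.16, 2.42], [-1.27, 4.41], [0.06, 2.06], [-2.6, 2.6]. Speed limits (rad/s): [2.22, 2.22, 2.79, 2.79, 3.14, 3.14, 3.14].

### API

Orientations are given as a unit quaternion [x, y, z, w].
In Python, from bench import r gives the robot as it stands.
- The arm moves only by the shell command python3 -m pendant 'ROWS' [OPENING] [FORCE]. ROWS is JSON, a list of rows, each a list of 4 numbers: the shift along the tool's x, y, z in m, then the turn about the tool's z in rad. A call has 1 to 8 rows; each row shifts and turns the commanded pose from where the row before left it, along the tool's axes as they then stand; what a row does not reach is not made up. A row lasts 1/12 s, in which the tool goes at most 41.7 mm and 7.16 degrees, less where a joint would pass 70% of its speed; a pose out of reach is approached as far as the arm can. A call with a gripper value outside its range is refused whole. OPENING is the opening, from 0 (shut) to 1 (fully open), set as the call begins (- or left out, the last holds). The fingers move at their own pace and stop on an object; FORCE is the grip in N (left out, the last holds). Time passes only in rows, so rows that do not move let the fingers close. It gives the time, the measured TCP pose, the force, the opening and the grip force at its end, in the units of the state.
- r.read_state(): the state, without advancing time (a new reading comes with each control period).
- r.camera(name): name is "side" or "top"; returns a dict with "img" (420x560x3 uint8, red, green, blue), "camera_matrix" (3x3 intrinsics, pixels), "dist_coeffs" ([k1, k2, p1, p2, k3] as OpenCV has them; the pictures are not rectified), "xyz" and "attitude" of the camera in the world. Camera axes: x right, y down, z forward; pixel columns grow to the right and rows downward; lengths in m; the calibration is good to about 2 mm. A picture is of the moment at which its call begins. There is no depth.
- r.close_job(): hands the job in; it is judged then, once.
Trained networks look in the newest picture that a camera, given by its name, has taken for a name from the list of things; names that differ only in an ending like _2 or _b are one class to them, and where a whole thing is asked for, a point or a joint stands for the part that bears it (a point fixed in the world has none). Each returns a list of dicts, best first, with "score" (0 to 1); they miss things now and then, are a little off and sometimes report something else, mostly with a low value. They report only what shows in the picture. A call takes as long as a camera call. They do not tell look-alikes from the thing itself.
- r.outline_of(thing, camera): "mask" (420x560 bool, what is visible of it) and "bbox" ([centre column, centre row, width, height] in pixels, round what is visible of it).
The state is a dict: "time": time; "joint_positions": joint angles; "joint_vel": joint speeds; "joint_torque": joint torques, N m; "ee_pos": TCP position; "eef_rot": TCP orientation; "ft_force": force on the tool from outside, world axes, zero at the start; "torque": the same for the moment, N m; "width": finger opening in m; "grip_force": force on a finger pad.
Only numpy, scipy, OpenCV 4.12 (cv2) and the standard library are available. Lean on these libraries where they do the work, as an engineer would, in place of code of your own. Each camera call takes 0.05 s, during which the arm holds its last target. There are 200 camera calls.

### The job

Four pipe couplings (yellow, red, blue and green rings) are standing about on the worktop: stand each on end in a free compartment of its own in the front row of the open fittings case, so that the whole row of six runs in order of size. The smallest (white rings) and the largest (orange rings) already stand in the two end compartments; leave them where they are.

Things in the scene. Friction and masses are not known exactly. Their poses are not given: they have to be found in the camera images.
- coupling_20: Press coupling standing on end: smooth steel sleeve 25 mm across, 58 mm tall, ends open and alike; around the middle 24 mm of its length two yellow rings 31 mm across with brass between (bare sleeve 17 mm above them). Origin at its centre, at half its height; z along its length. Loose on the worktop; 2nd smallest of the six couplings.
- coupling_26: Press coupling standing on end: smooth steel sleeve 31 mm across, 64 mm tall, ends open and alike; around the middle 24 mm of its length two red rings 37 mm across with brass between (bare sleeve 20 mm above them). Origin at its centre, at half its height; z along its length. Loose on the worktop; 3rd smallest of the six couplings.
- coupling_32: Press coupling standing on end: smooth steel sleeve 37 mm across, 70 mm tall, ends open and alike; around the middle 24 mm of its length two blue rings 43 mm across with brass between (bare sleeve 23 mm above them). Origin at its centre, at half its height; z along its length. Loose on the worktop; 3rd largest of the six couplings.
- coupling_40: Press coupling standing on end: smooth steel sleeve 44 mm across, 78 mm tall, ends open and alike; around the middle 24 mm of its length two green rings 50 mm across with brass between (bare sleeve 27 mm above them). Origin at its centre, at half its height; z along its length. Loose on the worktop; 2nd largest of the six couplings.
- coupling_16: Press coupling standing on end: smooth steel sleeve 20 mm across, 52 mm tall, ends open and alike; around the middle 24 mm of its length two white rings 26 mm across with brass between (bare sleeve 14 mm above them). Origin at its centre, at half its height; z along its length. The smallest of the six; stands in one end compartment of the front row (which end differs).
- coupling_50: Press coupling standing on end: smooth steel sleeve 54 mm across, 86 mm tall, ends open and alike; around the middle 24 mm of its length two orange rings 60 mm across with brass between (bare sleeve 31 mm above them). Origin at its centre, at half its height; z along its length. The largest of the six; stands in the other end compartment.
- insert_a: Grey open-topped insert box, one of four empty ones side by side in the front row of the black fittings case (six compartments in line, 72 mm apart). Fixed; inside 64.5 mm along the row (its y) and 82 mm across (its x). Origin: centre of its underside; floor 2 mm, wall tops 30 mm above that, case rim 33 mm. Its letter does not tell its place in the row.
- insert_b: Grey open-topped insert box, one of four empty ones side by side in the front row of the black fittings case (six compartments in line, 72 mm apart). Fixed; inside 64.5 mm along the row (its y) and 82 mm across (its x). Origin: centre of its underside; floor 2 mm, wall tops 30 mm above that, case rim 33 mm. Its letter does not tell its place in the row.
- insert_c: Grey open-topped insert box, one of four empty ones side by side in the front row of the black fittings case (six compartments in line, 72 mm apart). Fixed; inside 64.5 mm along the row (its y) and 82 mm across (its x). Origin: centre of its underside; floor 2 mm, wall tops 30 mm above that, case rim 33 mm. Its letter does not tell its place in the row.
- insert_d: Grey open-topped insert box, one of four empty ones side by side in the front row of the black fittings case (six compartments in line, 72 mm apart). Fixed; inside 64.5 mm along the row (its y) and 82 mm across (its x). Origin: centre of its underside; floor 2 mm, wall tops 30 mm above that, case rim 33 mm. Its letter does not tell its place in the row.
Mind the look-alikes: they are no part of the job. Leave any purple look-alike of the coupling_20 alone.

How it is judged:
By the outcome, as a careful person would: the job done as asked, in the order asked, and still so for the second after the job is handed in, with the robot touching nothing.
It also fails if it takes over 96 s, if anything falls off the work surface, if the arm or the gripper's body presses on something with over 40 N, if the wrist force passes 120 N, or if a joint passes its speed limit or range.

## Working session

There is one attempt and no reset: what is moved stays moved. The work goes in short steps, Python scripts to look and compute and a shell command to move; the robot and the scene stay as the last step left them, time stands still between calls to the robot, and variables do not carry over. Pictures are saved under pics/ and viewed, at most 14 in all, crops included, and the job is handed in when it is done.

```bash
mkdir -p pics; ls
python3 - <<'E'
from bench import r
import cv2
for n in ("top","side"):
    c=r.camera(n); cv2.imwrite(f"pics/{n}0.png",cv2.cvtColor(c["img"],cv2.COLOR_RGB2BGR))
    print(n,c["camera_matrix"],c["dist_coeffs"],c["xyz"],c["attitude"])
s=r.read_state();print(s["time"],s["ee_pos"],s["eef_rot"],s["width"],s["ft_force"])
E
```

```text
pics
top [[525.35082155   0.         285.72936499]
 [  0.         525.35082155 207.66266734]
 [  0.           0.           1.        ]] [-0.20097401  0.          0.          0.          0.        ] [ 0.31600841 -0.02096566  1.12447337] [-0.70251843  0.70541198 -0.06318224  0.06978392]
side [[496.86140167   0.         268.28072213]
 [  0.         496.86140167 216.28671246]
 [  0.           0.           1.        ]] [-0.07172759  0.          0.          0.          0.        ] [ 0.18780671 -0.60467158  0.70788094] [ 0.88469378 -0.23670395  0.10785561 -0.38685309]
0.1 [0.18504804 0.5966223  0.2328495 ] [ 1.49796628e-01  9.88716630e-01 -6.24265060e-04 -7.74721117e-05] 0.08725861350044602 [ 0.26390147  0.19989407 -0.92144917]
```

View pics/top0.png

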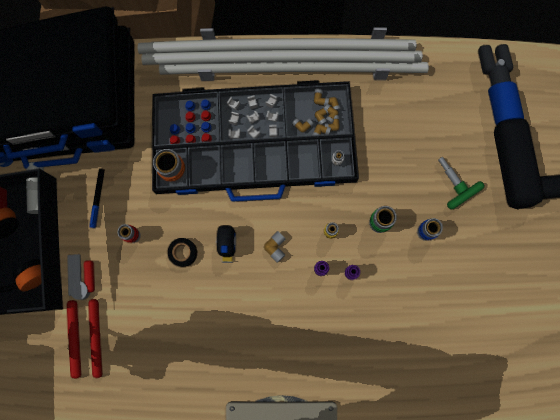

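View pics/side0.png

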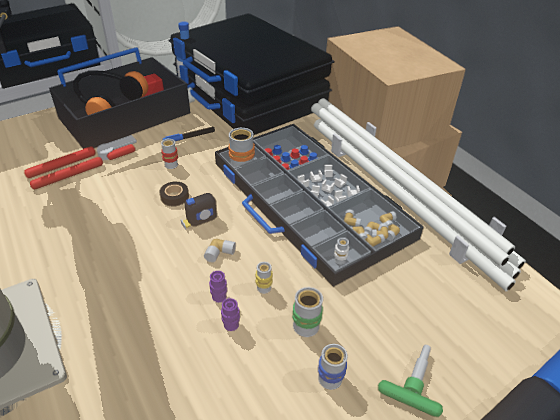

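The top view shows red (129,233), yellow (331,230), green (382,219), blue (430,230). The purple look-alikes are at (321,268) and (352,272). Orange stands at the left (+y) end of the front row (168,165), white at the right end (338,157), and four inserts between them are empty. The yellow candidate is the one at (331,230); purple is excluded by colour. Next I localise and crop to confirm.

```bash
cat > h.py <<'E'
from bench import r
import cv2, numpy as np
from scipy.spatial.transform import Rotation as R
from scipy.optimize import least_squares
D={16:(20,52),20:(25,58),26:(31,64),32:(37,70),40:(44,78),50:(54,86)}
def proj(c,P):
    Rm=R.from_quat(c["attitude"]).as_matrix()
    rv=cv2.Rodrigues(Rm.T)[0]; t=-Rm.T@np.array(c["xyz"])
    return cv2.projectPoints(np.array(P,float),rv,t,np.array(c["camera_matrix"]),np.array(c["dist_coeffs"]))[0][:,0]
def unproj(c,uv,z):
    p=cv2.undistortPoints(np.array(uv,float).reshape(-1,1,2),np.array(c["camera_matrix"]),np.array(c["dist_coeffs"]))[:,0]
    d=R.from_quat(c["attitude"]).apply(np.c_[p,np.ones(len(p))]); o=np.array(c["xyz"])
    return o+d*((z-o[2])/d[:,2])[:,None]
a=np.linspace(0,2*np.pi,60,endpoint=False)
def cyl(n,x,y,z0):
    d,h=[v/1000 for v in D[n]]; L=[]
    for rr,z in((d/2,0),(d/2,h),(d/2+.003,h/2-.012),(d/2+.003,h/2+.012)):
        L.append(np.c_[x+rr*np.cos(a),y+rr*np.sin(a),np.full(60,z0+z)])
    return np.vstack(L)
def box(uv): 
    lo,hi=uv.min(0),uv.max(0); return np.r_[(lo+hi)/2,hi-lo]
def locate(n,cams,z0=0.0,top_only=False):
    obs={}
    for k,c in cams.items():
        o=r.outline_of(f"coupling_{n}",k)
        if o: obs[k]=o[0]["bbox"]; print(n,k,[(round(q["score"],2),np.round(q["bbox"]).astype(int).tolist()) for q in o[:4]])
    def solve(ks):
        k0=ks[0]; x0=unproj(cams[k0],[obs[k0][:2]],z0+D[n][1]/2000)[0,:2]
        f=lambda p:np.concatenate([(box(proj(cams[k],cyl(n,*p,z0)))-obs[k])[:4] for k in ks])
        s=least_squares(f,x0); return s.x, s.fun
    for ks in [[k] for k in obs]+([list(obs)] if len(obs)>1 else []):
        x,f=solve(ks); print("  ",n,ks,np.round(x,4),np.round(f,1))
E
python3 - <<'E'
from h import *
cams={k:r.camera(k) for k in("top","side")}
for n in D: locate(n,cams,0.006 if n in(16,50) else 0)
for k in cams:
    for q in r.outline_of("insert_a",k)[:6]:
        m=q["mask"].astype(np.uint8)
        rc=cv2.minAreaRect(cv2.findNonZero(m)); print(k,round(q["score"],2),np.round(q["bbox"]), np.round(rc[1]),round(rc[2],1), np.round(unproj(cams[k],[q["bbox"][:2]],0.033),4))
i=cams["top"]["img"][195:295,290:460]; cv2.imwrite("pics/crop.png",cv2.cvtColor(cv2.resize(i,None,fx=4.5,fy=4.5,interpolation=2),4))
E
```

```text
16 top [(0.83, [431, 230, 27, 22]), (0.82, [168, 166, 32, 31]), (0.71, [322, 269, 16, 15]), (0.68, [354, 271, 13, 13])]
16 side [(0.92, [265, 280, 19, 30]), (0.84, [218, 286, 20, 32]), (0.81, [242, 146, 23, 40]), (0.73, [308, 311, 33, 50])]
   16 ['top'] [ 0.4749 -0.3198] [  0.4  -0.  -11.3  -8.6]
   16 ['side'] [ 0.4715 -0.1147] [-0.   0.2 -4.  -2.3]
   16 ['top', 'side'] [ 0.4628 -0.2061] [-52.1   6.1 -12.6  -8.5  23.2  39.4  -2.6  -1.3]
20 top [(0.83, [431, 230, 27, 22]), (0.82, [168, 166, 32, 31]), (0.71, [322, 269, 16, 15]), (0.68, [354, 271, 13, 13])]
20 side [(0.92, [265, 280, 19, 30]), (0.84, [218, 286, 20, 32]), (0.81, [242, 146, 23, 40]), (0.73, [308, 311, 33, 50])]
   20 ['top'] [ 0.4753 -0.3203] [ 0.3 -0.  -8.3 -6.3]
   20 ['side'] [ 0.473  -0.1122] [ 0.  -0.  -1.2  2. ]
   20 ['top', 'side'] [ 0.4635 -0.2057] [-52.5   6.  -10.3  -6.2  23.4  40.1   0.4   3.2]
26 top [(0.83, [431, 230, 27, 22]), (0.82, [168, 166, 32, 31]), (0.71, [322, 269, 16, 15]), (0.68, [354, 271, 13, 13])]
26 side [(0.92, [265, 280, 19, 30]), (0.84, [218, 286, 20, 32]), (0.81, [242, 146, 23, 40]), (0.
[... 1420 characters left out ...]
8  -0.1208] [ 0.  -3.2 16.2 26.2]
   50 ['top', 'side'] [ 0.4586 -0.2066] [-50.    6.5   6.    9.1  21.6  34.3  18.7  29.1]
top 0.74 [304. 159.  33.  42.] [40. 32.] 86.6 [[ 0.6298 -0.0497  0.033 ]]
top 0.72 [238. 161.  30.  39.] [40. 32.] 90.0 [[0.6263 0.0911 0.033 ]]
top 0.7 [271. 162.  35.  41.] [41. 33.] 87.3 [[0.6255 0.0212 0.033 ]]
top 0.69 [203. 168.  31.  43.] [38. 34.] 87.1 [[0.6123 0.1669 0.033 ]]
side 0.84 [262. 173.  50.  27.] [23. 44.] 69.0 [[0.6192 0.1571 0.033 ]]
side 0.79 [298. 210.  51.  30.] [27. 46.] 65.6 [[0.6225 0.0141 0.033 ]]
side 0.59 [276. 191.  47.  25.] [25. 41.] 63.4 [[0.6135 0.0873 0.033 ]]
side 0.58 [320. 228.  56.  39.] [31. 49.] 64.5 [[ 0.6299 -0.0538  0.033 ]]
```

View pics/crop.png

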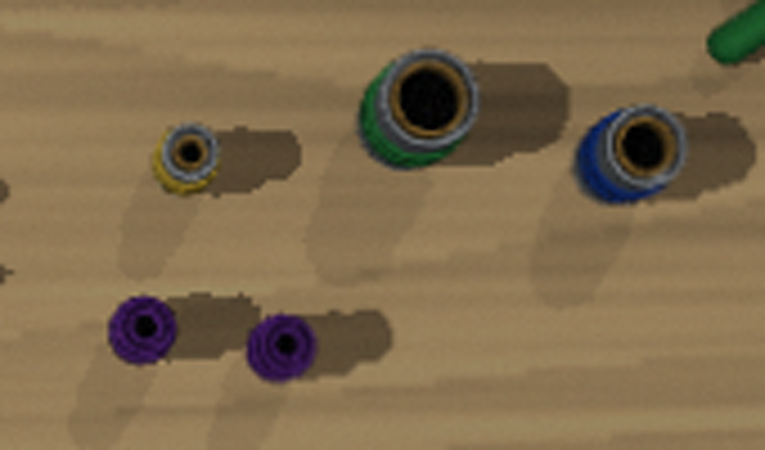

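The crop confirms it: yellow is at (331,230), with a plain steel rim and yellow rings. The two below it are purple and stay put. The network treats all couplings as one class, so I associate each by pixel.

```bash
cat >> h.py <<'E'
def near(n,k,uv,lim=12):
    o=[q for q in r.outline_of(f"coupling_{n}",k) if np.hypot(*(np.array(q["bbox"][:2])-uv))<lim]
    return o[0]["bbox"] if o else None
def locate(n,cams,uvs,z0=0.0,lim=12):
    obs={k:near(n,k,uvs[k],lim) for k in cams if k in uvs}; obs={k:v for k,v in obs.items() if v is not None}
    def solve(ks):
        k0=ks[0]; x0=unproj(cams[k0],[obs[k0][:2]],z0+D[n][1]/2000)[0,:2]
        f=lambda p:np.concatenate([box(proj(cams[k],cyl(n,*p,z0)))-obs[k] for k in ks])
        s=least_squares(f,x0); return s.x, s.fun
    for ks in [[k] for k in obs]+([list(obs)] if len(obs)>1 else []):
        x,f=solve(ks); print("  ",n,ks,np.round(x,4),np.round(f,1))
E
python3 - <<'E'
from h import *
cams={k:r.camera(k) for k in("top","side")}
U={20:((331,230),(265,280)),26:((129,233),(169,153)),32:((431,230),(332,367)),40:((382,219),(308,311)),16:((338,157),(342,250)),50:((168,166),(242,146))}
for n,(t,s) in U.items(): locate(n,cams,{"top":t,"side":s},0.006 if n in(16,50) else 0)
# case outline from dark pixels in top view
g=cv2.cvtColor(cams["top"]["img"],cv2.COLOR_RGB2GRAY)
m=(g<75).astype(np.uint8); m[:,:145]=0;m[:,365:]=0;m[:75]=0;m[196:]=0
m=cv2.morphologyEx(m,cv2.MORPH_OPEN,np.ones((3,3)))
cs=max(cv2.findContours(m,0,2)[0],key=cv2.contourArea); b=cv2.boxPoints(cv2.minAreaRect(cs)); print(b.round(1)); print(unproj(cams["top"],b,0.033).round(4))
E
```

```text
20 ['top'] [ 0.4752 -0.1073] [-0.1  0.   3.   1.6]
   20 ['side'] [ 0.4757 -0.1047] [ 0.  -0.1  1.3  2. ]
   20 ['top', 'side'] [ 0.4753 -0.106 ] [-0.6 -0.   3.   1.6  0.2  0.5  1.3  2.1]
   26 ['top'] [0.4705 0.3273] [-0.   0.1  0.5  4.2]
   26 ['side'] [0.4685 0.3188] [ 0.   0.2  2.6 -5.8]
   26 ['top', 'side'] [0.4702 0.3252] [ 0.9  0.3  0.5  4.2 -0.3 -1.4  2.5 -5.9]
   32 ['top'] [ 0.4691 -0.3137] [-0.   0.1  0.9  2.3]
   32 ['side'] [ 0.4735 -0.317 ] [ 0.  -0.  -0.2  1.1]
   32 ['top', 'side'] [ 0.472  -0.3161] [ 1.  -1.3  0.9  2.3 -1.2 -0.1 -0.3  1.1]
   40 ['top'] [ 0.4958 -0.2147] [ 0.3 -0.2 -5.6 -4.2]
   40 ['side'] [ 0.4998 -0.2084] [ 0.  -0.2 -0.5  3.6]
   40 ['top', 'side'] [ 0.4977 -0.2114] [-1.3 -1.1 -5.7 -4.1 -0.   1.6 -0.4  3.7]
   16 ['top'] [ 0.6325 -0.1275] [ 0.1  0.1 -5.5  3.1]
   16 ['side'] [ 0.6286 -0.1275] [ 0.   0.1 -0.7 -3.3]
   16 ['top', 'side'] [ 0.6305 -0.1272] [-0.   1.  -5.5  3.1  0.7 -0.4 -0.7 -3.3]
   50 ['top'] [0.6135 0.2369] [0.2 0.  4.2 2.3]
   50 ['side'] [0.6203 0.2456] [ 0.  -0.1  0.8  0.1]
   50 ['top', 'side'] [0.6156 0.2388] [-0.6 -0.9  4.3  2.3 -0.4  2.   1.   0.3]
[[141.5  90.3]
 [360.4  76.9]
 [367.4 190.1]
 [148.5 203.5]]
[[ 0.7979  0.3167  0.033 ]
 [ 0.8237 -0.1807  0.033 ]
 [ 0.5614 -0.1856  0.033 ]
 [ 0.5347  0.2846  0.033 ]]
```

```bash
python3 -m pendant '[[0,0,0,0.124],[0,0,0,0.124],[0,0,0,0.124],[0,0,0,0.124],[0,0,0,0.124],[0,0,0,0.124],[0,0,0,0.124],[0,0,0,0.124]]' 0.7 30
python3 -m pendant '[[0,0,0,0.1],[0,0,0,0.1],[0,0,0,0.079],[-0.02,0.022,0,0],[-0.027,0.0285,0,0],[-0.027,0.0285,0,0],[-0.027,0.0285,0,0],[-0.027,0.0285,0,0]]'
```

```text
time: 2.27
ee_pos: [0.1851, 0.597, 0.2336]
eef_rot: [0.605, 0.796, 0.0, -0.0]
ft_force: [-0.4, 0.7, -0.3]
width: 0.0611
grip_force: 0.0
time: 2.93
ee_pos: [0.3221, 0.4674, 0.2337]
eef_rot: [0.707, 0.707, 0.0, -0.0]
ft_force: [0.3, 0.8, 0.1]
width: 0.061
grip_force: 0.0
```

```bash
python3 -m pendant '[[-0.027,0.0285,0,0],[-0.027,0.0285,0,0],[-0.027,0.0285,0,0],[-0.027,0.0285,0,0],[-0.025,0.025,0.01,0],[-0.009,0.01,0.03,0],[0,0,0.03,0],[0,0,0.02,0]]'
python3 - <<'E'
from h import *
cams={k:r.camera(k) for k in("top","side")}
locate(26,cams,{"top":(129,233),"side":(169,153)})
for k,c in cams.items(): cv2.imwrite(f"pics/{k}1.png",cv2.cvtColor(c["img"],4))
t=cams["top"]["img"][130:290,60:220]; s=cams["side"]["img"][60:220,90:250]
cv2.imwrite("pics/p1.png",cv2.cvtColor(cv2.resize(np.hstack([t,s]),None,fx=2.5,fy=2.5,interpolation=2),4))
E
```

```text
time: 3.6
ee_pos: [0.4702, 0.3249, 0.1413]
eef_rot: [0.708, 0.706, -0.001, 0.0]
ft_force: [-0.9, 0.1, -0.8]
width: 0.0608
grip_force: 0.0
   26 ['top'] [0.4732 0.3249] [ 0. -0.  1. -0.]
   26 ['side'] [0.4649 0.3215] [ 0.   0.   2.8 -2.1]
   26 ['top', 'side'] [0.4697 0.3245] [ 0.1  1.6  1.1 -0.1  1.5 -1.3  2.7 -2.2]
```

View pics/p1.png

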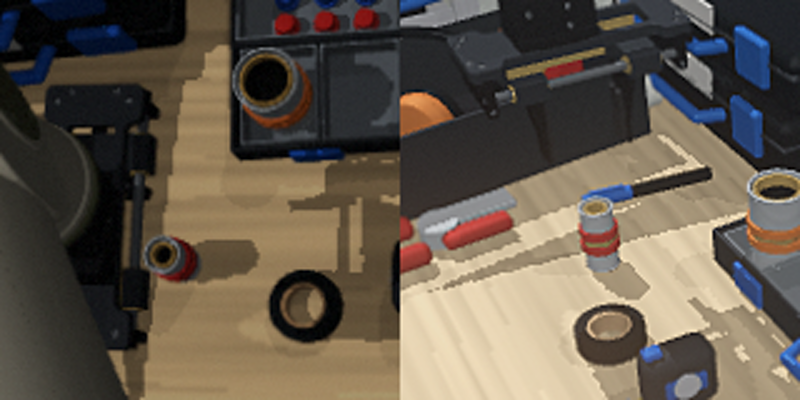

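Red shows upright and unobstructed (top px ~(129,233), side ~(169,153)), with the gripper over it. Descending.

```bash
python3 -m pendant '[[0,0,0.025,0],[0,0,0.025,0],[0,0,0.02,0],[0,0,0.014,0],[0,0,0,0]]'
python3 -m pendant '[[0,0,0,0],[0,0,0,0],[0,0,0,0],[0,0,0,0],[0,0,0,0]]' 0 30
```

```text
time: 4.22
ee_pos: [0.4693, 0.3268, 0.0587]
eef_rot: [0.707, 0.707, -0.001, -0.0]
ft_force: [-0.9, -0.9, -0.5]
width: 0.061
grip_force: 0.0
time: 4.63
ee_pos: [0.4703, 0.3271, 0.0605]
eef_rot: [0.707, 0.707, 0.001, -0.0]
ft_force: [-1.2, 0.4, 0.9]
width: 0.0354
grip_force: 0.6
```

```bash
python3 -m pendant '[[0,0,0,0],[0,0,0,0],[0,0,0,0]]'
python3 -m pendant '[[0,0,-0.015,0],[0,0,-0.03,0],[0,0,-0.03,0],[-0.02,0.01,-0.01,0],[-0.035,0.02,0,0],[-0.035,0.02,0,0],[-0.035,0.02,0,0],[-0.035,0.02,0,0]]'
python3 -m pendant '[[-0.035,0.02,0,0],[-0.035,0.02,0,0],[-0.035,0.02,0,0],[-0.03,0.02,0,0],[-0.01,0.005,0,0],[0,0,0,0],[0,0,0,0]]'
```

```text
time: 4.88
ee_pos: [0.4701, 0.327, 0.0601]
eef_rot: [0.707, 0.707, 0.0, -0.0]
ft_force: [-1.5, -0.6, 5.6]
width: 0.0299
grip_force: 30.0
time: 5.55
ee_pos: [0.5602, 0.1648, 0.1444]
eef_rot: [0.707, 0.707, -0.0, -0.0]
ft_force: [0.8, 0.5, -0.6]
width: 0.0303
grip_force: 29.9
time: 6.13
ee_pos: [0.6443, 0.0211, 0.1438]
eef_rot: [0.708, 0.706, -0.0, -0.0]
ft_force: [-0.5, 0.7, -0.8]
width: 0.0303
grip_force: 29.9
```

```bash
python3 -m pendant '[[0,-0.014,0.015,0],[0,-0.005,0.015,0],[0,0,0,0]]'
python3 - <<'E'
from h import *
out=[]
th=np.arctan(.0465)
for k in("top","side"):
    c=r.camera(k); im=c["img"].copy()
    for i in range(6):
        d=(i-2.5)*.072; cx,cy=.6233-np.sin(th)*d,.0569+np.cos(th)*d
        ex=np.array([np.cos(th),np.sin(th)]);ey=np.array([-np.sin(th),np.cos(th)])
        P=[np.r_[np.array([cx,cy])+a*.041*ex+b*.03225*ey,.034] for a,b in((1,1),(1,-1),(-1,-1),(-1,1))]
        cv2.polylines(im,[np.round(proj(c,P)*8).astype(np.int32)],True,(255,255,0),1,cv2.LINE_AA,3)
    out.append(im[80:240,140:370] if k=="top" else im[110:290,200:430])
out[0]=cv2.copyMakeBorder(out[0],0,20,0,0,0)
cv2.imwrite("pics/p2.png",cv2.cvtColor(cv2.resize(np.hstack(out),(800,int(800*180/460)),interpolation=2),4))
E
```

```text
time: 6.38
ee_pos: [0.6225, 0.024, 0.1116]
eef_rot: [0.706, 0.708, -0.002, -0.002]
ft_force: [-0.6, -0.1, -2.4]
width: 0.03
grip_force: 29.9
```

View pics/p2.png

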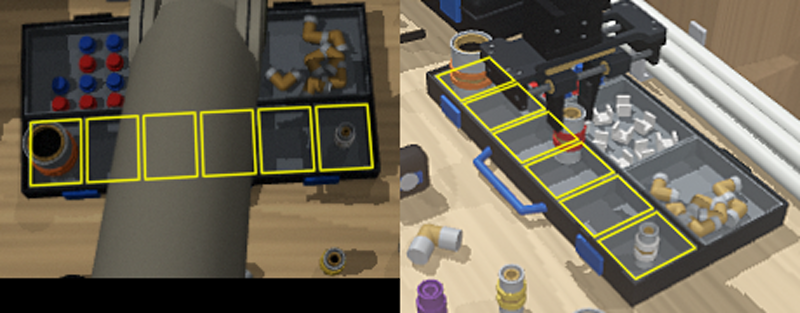

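The overlay fits the case well in the top view, and the red coupling hangs over slot 3 from the white end. Lowering.

```bash
python3 -m pendant '[[0,0,0.02,0],[0,0,0.015,0],[0,0,0.008,0],[0,0,0.002,0],[0,0,0.001,0],[0,0,0,0]]'
python3 -m pendant '[[0,0,0.002,0],[0,0,0.001,0],[0,0,0,0]]'
```

```text
time: 6.98
ee_pos: [0.6263, 0.0217, 0.0694]
eef_rot: [0.707, 0.707, 0.001, 0.0]
ft_force: [-0.3, 0.4, -1.2]
width: 0.03
grip_force: 29.9
time: 7.23
ee_pos: [0.6258, 0.0216, 0.0658]
eef_rot: [0.707, 0.707, 0.0, 0.0]
ft_force: [0.3, 0.2, -0.7]
width: 0.03
grip_force: 29.9
```

```bash
python3 -m pendant '[[0,0,0.001,0],[0,0,0.001,0],[0,0,0,0]]'
python3 -m pendant '[[0,0,0.001,0],[0,0,0.001,0],[0,0,0,0]]'
```

```text
time: 7.48
ee_pos: [0.626, 0.0215, 0.0651]
eef_rot: [0.708, 0.707, 0.001, 0.0]
ft_force: [-5.3, -0.6, 11.1]
width: 0.03
grip_force: 30.1
time: 7.73
ee_pos: [0.6263, 0.0215, 0.0649]
eef_rot: [0.708, 0.707, 0.001, 0.0]
ft_force: [-11.2, 0.6, 27.7]
width: 0.0304
grip_force: 30.4
```

```bash
python3 -m pendant '[[0,0,-0.002,0],[0,0,0,0],[0,0,0,0],[0,0,0,0]]' 0.6
python3 -m pendant '[[0,0,-0.01,0],[0,0,-0.03,0],[0,0,-0.03,0],[-0.01,-0.015,-0.015,0],[-0.026,-0.03,0,0],[-0.026,-0.03,0,0],[-0.026,-0.03,0,0],[-0.026,-0.03,0,0]]'
python3 -m pendant '[[-0.015,-0.015,0,0],[0,0,0,0]]'
python3 - <<'E'
from h import *
cams={k:r.camera(k) for k in("top","side")}
locate(20,cams,{"top":(331,230),"side":(265,280)})
locate(26,cams,{"top":(272,160),"side":(298,205)},0.005,20)
E
```

```text
time: 8.07
ee_pos: [0.6256, 0.0216, 0.0634]
eef_rot: [0.707, 0.707, 0.0, -0.0]
ft_force: [-0.1, -0.4, -0.8]
width: 0.0482
grip_force: 0.0
time: 8.73
ee_pos: [0.4891, -0.0934, 0.1489]
eef_rot: [0.707, 0.707, 0.0, 0.0]
ft_force: [-0.1, -1.7, 0.8]
width: 0.0523
grip_force: 0.0
time: 8.9
ee_pos: [0.4723, -0.1113, 0.1491]
eef_rot: [0.71, 0.705, 0.0, -0.0]
ft_force: [0.7, -0.7, -0.2]
width: 0.0516
grip_force: 0.0
   20 ['side'] [ 0.4733 -0.1088] [-0.   0.1 -3.6  0. ]
   26 ['top'] [0.6334 0.0199] [0.  0.1 2.6 2.6]
   26 ['side'] [0.6119 0.005 ] [-0.  -1.2  3.8 18.9]
   26 ['top', 'side'] [0.6245 0.0159] [ 1.9  4.1  2.6  2.4  2.3 -6.4  3.6 18.6]
```

```bash
python3 -m pendant '[[0.004,0.002,0.025,0],[0,0,0.025,0],[0,0,0.025,0],[0,0,0.012,0],[0,0,0.007,0],[0,0,0,0]]'
python3 -m pendant '[[0,0,0,0],[0,0,0,0],[0,0,0,0],[0,0,0,0],[0,0,0,0],[0,0,0,0],[0,0,0,0]]' 0 30
```

```text
time: 9.7
ee_pos: [0.4769, -0.1029, 0.0532]
eef_rot: [0.707, 0.707, -0.001, -0.001]
ft_force: [-0.3, 0.0, -0.1]
width: 0.0526
grip_force: 0.0
time: 10.28
ee_pos: [0.4778, -0.1033, 0.0549]
eef_rot: [0.707, 0.707, 0.0, 0.0]
ft_force: [0.0, -0.7, 2.2]
width: 0.0239
grip_force: 29.7
```

```bash
python3 -m pendant '[[0,0,-0.015,0],[0,0,-0.03,0],[0,0,-0.025,0],[0.005,0.015,0,0],[0.012,0.035,0,0],[0.012,0.035,0,0],[0.012,0.035,0,0],[0.011,0.03,0,0]]'
python3 -m pendant '[[0,0,0,0],[0,0,0.02,0],[0,0,0.02,0],[0,0,0.018,0],[0,0,0.004,0],[0,0,0,0]]'
```

```text
time: 10.95
ee_pos: [0.6294, -0.0501, 0.1241]
eef_rot: [0.707, 0.707, 0.0, -0.0]
ft_force: [-0.6, 0.5, 0.3]
width: 0.0244
grip_force: 29.7
time: 11.45
ee_pos: [0.6267, -0.0516, 0.0615]
eef_rot: [0.708, 0.707, -0.001, -0.001]
ft_force: [0.5, 0.3, 0.4]
width: 0.0242
grip_force: 29.7
```

```bash
python3 -m pendant '[[0,0,0.001,0],[0,0,0.001,0],[0,0,0,0]]'
python3 -m pendant '[[0,0,0,0],[0,0,0,0],[0,0,0,0]]' 0.6
python3 -m pendant '[[0,0,-0.01,0],[0,0,-0.03,0],[0,0,-0.03,0],[-0.02,-0.01,-0.02,0],[-0.03,-0.025,0,0],[-0.03,-0.025,0,0],[-0.03,-0.025,0,0],[-0.03,-0.025,0,0]]' 0.8
python3 -m pendant '[[-0.02,-0.02,0,0],[0,0,0,0]]'
python3 - <<'E'
from h import *
cams={k:r.camera(k) for k in("top","side")}
locate(40,cams,{"top":(382,219),"side":(308,311)})
locate(20,cams,{"top":(306,157),"side":(320,225)},0.005,15)
E
```

```text
time: 11.7
ee_pos: [0.6278, -0.0514, 0.0611]
eef_rot: [0.707, 0.707, 0.0, 0.0]
ft_force: [-0.1, -0.3, -0.3]
width: 0.0242
grip_force: 29.7
time: 11.95
ee_pos: [0.6277, -0.0514, 0.0609]
eef_rot: [0.707, 0.707, 0.0, 0.0]
ft_force: [-0.4, -0.3, -0.4]
width: 0.0369
grip_force: 0.0
time: 12.62
ee_pos: [0.5162, -0.1927, 0.1515]
eef_rot: [0.707, 0.707, 0.001, 0.0]
ft_force: [0.8, -0.6, -0.6]
width: 0.0696
grip_force: 0.0
time: 12.78
ee_pos: [0.4931, -0.2172, 0.1518]
eef_rot: [0.711, 0.704, -0.0, 0.0]
ft_force: [0.3, -0.7, 0.6]
width: 0.0695
grip_force: 0.0
   40 ['top'] [ 0.4959 -0.1993] [-0.5 -0.2  9.  -1.3]
   40 ['side'] [ 0.497  -0.2116] [ 0.  -0.1  0.2  2.4]
   40 ['top', 'side'] [ 0.4973 -0.2062] [ 2.7 -0.9  9.2 -1.3 -1.7 -2.5  0.   2.2]
   20 ['top'] [ 0.6244 -0.0553] [-0.   0.   0.1  1.3]
```

```bash
python3 -m pendant '[[0,0,0.025,0],[0,0,0.025,0],[0,0,0.022,0],[0,0,0.01,0],[0,0,0.005,0],[0,0,0,0]]'
python3 -m pendant '[[0,0,0,0],[0,0,0,0],[0,0,0,0],[0,0,0,0],[0,0,0,0],[0,0,0,0],[0,0,0,0]]' 0 35
```

```text
time: 13.58
ee_pos: [0.4973, -0.2109, 0.063]
eef_rot: [0.707, 0.707, -0.0, -0.001]
ft_force: [-0.4, -0.8, -0.0]
width: 0.0695
grip_force: 0.0
time: 14.17
ee_pos: [0.4975, -0.2115, 0.0639]
eef_rot: [0.708, 0.707, 0.0, 0.0]
ft_force: [-2.5, 0.1, 6.3]
width: 0.0433
grip_force: 34.7
```

```bash
python3 -m pendant '[[0,0,-0.015,0],[0,0,-0.03,0],[0.01,0,-0.03,0],[0.03,0.003,-0.015,0],[0.037,0.01,0,0],[0.037,0.01,0,0],[0.037,0.01,0,0],[0.037,0.01,0,0]]'
python3 -m pendant '[[0.037,0.01,0,0],[0.037,0.01,0,0],[0.037,0.011,0,0],[0.037,0.016,0,0],[0.03,0.02,0,0],[0.011,0.01,0,0],[0,0,0,0]]'
```

```text
time: 14.83
ee_pos: [0.5405, -0.0214, 0.1535]
eef_rot: [0.707, 0.707, 0.0, -0.0]
ft_force: [1.6, 0.3, -3.4]
width: 0.0438
grip_force: 34.7
time: 15.42
ee_pos: [0.6182, 0.1704, 0.1522]
eef_rot: [0.705, 0.709, 0.0, -0.001]
ft_force: [-0.9, -0.5, -4.0]
width: 0.0437
grip_force: 34.7
```

```bash
python3 -m pendant '[[0,0,0.02,0],[0,0,0.015,0],[0,0,0,0]]'
python3 - <<'E'
from h import *
c=r.camera("side"); im=c["img"]; s=r.read_state(); print(s["ee_pos"])
t=r.camera("top")["img"]
cv2.imwrite("pics/p3.png",cv2.cvtColor(cv2.resize(np.hstack([t[80:240,140:370],im[90:250,200:430]]),None,fx=1.73,fy=1.73,interpolation=2),4))
E
```

```text
time: 15.67
ee_pos: [0.6156, 0.1644, 0.1149]
eef_rot: [0.708, 0.707, -0.003, -0.001]
ft_force: [-0.8, -0.8, -3.4]
width: 0.0435
grip_force: 34.7
[0.61632379 0.16464697 0.11670692]
```

View pics/p3.png

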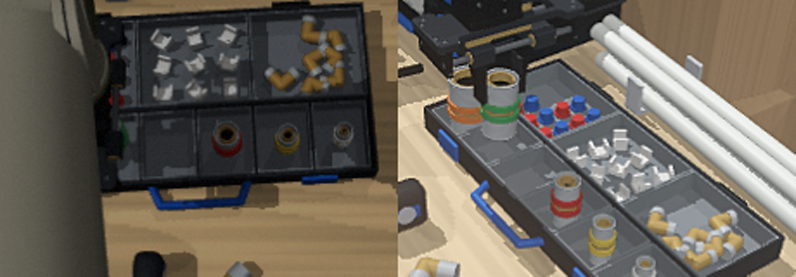

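Red and yellow stand upright in their compartments (left panel (227,138) and (287,137)). Green hovers over the one next to orange. Lowering.

```bash
python3 -m pendant '[[0,0,0.015,0],[0,0,0.015,0],[0,0,0.01,0],[0,0,0.003,0],[0,0,0.001,0],[0,0,0,0]]'
python3 -m pendant '[[0,0,0.001,0],[0,0,0.001,0],[0,0,0,0]]'
```

```text
time: 16.27
ee_pos: [0.6181, 0.1655, 0.0753]
eef_rot: [0.708, 0.707, 0.0, 0.0]
ft_force: [0.8, -0.9, -2.7]
width: 0.0433
grip_force: 34.7
time: 16.52
ee_pos: [0.6179, 0.1656, 0.0729]
eef_rot: [0.707, 0.707, 0.0, 0.0]
ft_force: [0.3, -0.6, -2.4]
width: 0.0436
grip_force: 34.7
```

```bash
python3 -m pendant '[[0,0,0.001,0],[0,0,0.001,0],[0,0,0,0]]'
python3 -m pendant '[[0,0,0.001,0],[0,0,0,0]]'
```

```text
time: 16.77
ee_pos: [0.6176, 0.1656, 0.0704]
eef_rot: [0.707, 0.707, -0.0, -0.0]
ft_force: [0.4, 0.0, -3.2]
width: 0.0432
grip_force: 34.7
time: 16.93
ee_pos: [0.6176, 0.1655, 0.0693]
eef_rot: [0.707, 0.707, -0.0, -0.0]
ft_force: [0.7, 0.1, -1.3]
width: 0.0437
grip_force: 34.7
```

```bash
python3 -m pendant '[[0,0,0,0],[0,0,0,0],[0,0,0,0],[0,0,0,0]]' 0.8
python3 -m pendant '[[0,0,-0.01,0],[0,0,-0.03,0],[0,0,-0.03,0],[-0.015,-0.01,-0.02,0],[-0.038,-0.012,0,0],[-0.038,-0.012,0,0],[-0.038,-0.012,0,0],[-0.038,-0.012,0,0]]'
python3 -m pendant '[[-0.038,-0.012,0,0],[-0.038,-0.012,0,0],[-0.038,-0.012,0,0],[-0.038,-0.012,0,0],[-0.038,-0.012,0,0],[-0.038,-0.012,0,0],[-0.038,-0.012,0,0],[-0.03,-0.004,0,0]]'
python3 -m pendant '[[-0.018,0,0,0],[0,0,0,0],[0,0,0,0]]'
python3 - <<'E'
from h import *
cams={k:r.camera(k) for k in("top","side")}
locate(32,cams,{"top":(431,230),"side":(332,367)})
locate(40,cams,{"top":(204,160),"side":(262,165)},0.005,20)
E
```

```text
time: 17.27
ee_pos: [0.618, 0.1656, 0.0699]
eef_rot: [0.707, 0.707, 0.0, 0.0]
ft_force: [0.1, 0.1, -0.8]
width: 0.0628
grip_force: 0.0
time: 17.93
ee_pos: [0.559, -0.003, 0.1607]
eef_rot: [0.707, 0.707, 0.001, 0.0]
ft_force: [0.3, -1.6, 1.1]
width: 0.0695
grip_force: 0.0
time: 18.6
ee_pos: [0.4692, -0.3008, 0.1609]
eef_rot: [0.708, 0.706, 0.0, 0.001]
ft_force: [0.3, -0.5, -0.0]
width: 0.07
grip_force: 0.0
time: 18.85
ee_pos: [0.471, -0.3162, 0.1601]
eef_rot: [0.708, 0.706, 0.0, 0.0]
ft_force: [0.2, 0.6, -0.0]
width: 0.0696
grip_force: 0.0
   32 ['top'] [ 0.4722 -0.3138] [-0.  -0.   0.4 -0.3]
   32 ['side'] [ 0.4746 -0.3155] [ 0.  -0.  -1.5  3. ]
   32 ['top', 'side'] [ 0.4738 -0.315 ] [ 0.5 -0.8  0.5 -0.3 -0.6 -0.  -1.5  3. ]
   40 ['top'] [0.6184 0.162 ] [-0.2 -0.1 -4.7 -4.5]
   40 ['side'] [0.6284 0.1809] [ 0.  -0.4 -2.2  5.9]
   40 ['top', 'side'] [0.621 0.167] [-2.5 -1.3 -4.6 -4.4  0.2  3.8 -2.   6.3]
```

```bash
python3 -m pendant '[[0.001,0.002,0.025,0],[0,0,0.03,0],[0,0,0.025,0],[0,0,0.012,0],[0,0,0.007,0],[0,0,0,0]]'
python3 -m pendant '[[0,0,0,0],[0,0,0,0],[0,0,0,0],[0,0,0,0],[0,0,0,0],[0,0,0,0],[0,0,0,0]]' 0 35
python3 -m pendant '[[0,0,0,0],[0,0,0,0]]'
```

```text
time: 19.65
ee_pos: [0.473, -0.3139, 0.0598]
eef_rot: [0.707, 0.707, -0.0, -0.001]
ft_force: [0.4, -0.3, -0.1]
width: 0.0698
grip_force: 0.0
time: 20.23
ee_pos: [0.4734, -0.3144, 0.0608]
eef_rot: [0.707, 0.707, 0.0, 0.0]
ft_force: [-0.4, 0.3, 1.9]
width: 0.0363
grip_force: 35.0
time: 20.4
ee_pos: [0.4734, -0.3144, 0.0608]
eef_rot: [0.707, 0.707, 0.0, 0.0]
ft_force: [-0.9, 0.5, 4.6]
width: 0.0361
grip_force: 35.0
```

```bash
python3 -m pendant '[[0,0,-0.015,0],[0,0,-0.03,0],[0,0,-0.03,0],[0.02,0.003,-0.02,0],[0.037,0.013,0,0],[0.037,0.013,0,0],[0.037,0.013,0,0],[0.037,0.013,0,0]]'
python3 -m pendant '[[0.037,0.013,0,0],[0.037,0.013,0,0],[0.037,0.013,0,0],[0.037,0.013,0,0],[0.037,0.013,0,0],[0.037,0.013,0,0],[0.0175,0.015,0,0],[0,0,0,0]]'
python3 -m pendant '[[0,0,0.02,0],[0,0,0.01,0],[0,0,0,0]]'
python3 - <<'E'
from h import *
im=r.camera("side")["img"]; print(r.read_state()["ee_pos"])
t=r.camera("top")["img"]
cv2.imwrite("pics/p4.png",cv2.cvtColor(cv2.resize(np.hstack([t[80:240,140:370],im[90:250,200:430]]),None,fx=1.73,fy=1.73,interpolation=2),4))
E
```

```text
time: 21.07
ee_pos: [0.5285, -0.1445, 0.1554]
eef_rot: [0.708, 0.707, 0.0, -0.0]
ft_force: [1.1, -0.4, -1.8]
width: 0.0362
grip_force: 35.0
time: 21.73
ee_pos: [0.6226, 0.1, 0.1543]
eef_rot: [0.705, 0.71, 0.0, -0.001]
ft_force: [-0.1, 0.2, -2.5]
width: 0.0362
grip_force: 35.0
time: 21.98
ee_pos: [0.6197, 0.0923, 0.1224]
eef_rot: [0.708, 0.707, -0.002, -0.001]
ft_force: [-0.4, 0.1, -2.1]
width: 0.0362
grip_force: 35.0
[0.62043352 0.0923118  0.12403653]
```

View pics/p4.png

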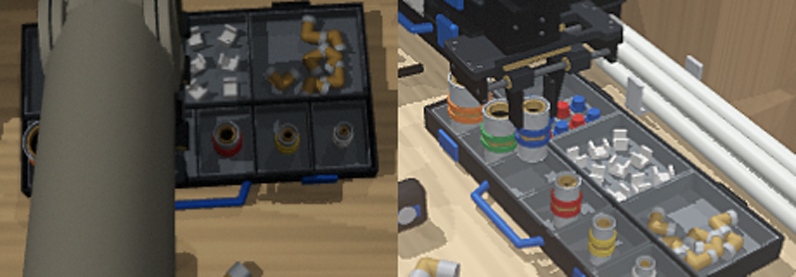

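Green is upright in its slot, and blue hovers above the last free one. Lowering from about 0.126 to 0.066.

```bash
python3 -m pendant '[[0,0,0.02,0],[0,0,0.02,0],[0,0,0.012,0],[0,0,0.003,0],[0,0,0.001,0],[0,0,0,0]]'
python3 -m pendant '[[0,0,0.001,0],[0,0,0.001,0],[0,0,0,0]]'
```

```text
time: 22.58
ee_pos: [0.6222, 0.0929, 0.0704]
eef_rot: [0.708, 0.707, 0.0, 0.0]
ft_force: [0.4, -0.0, -1.7]
width: 0.0362
grip_force: 35.0
time: 22.83
ee_pos: [0.6219, 0.0931, 0.0681]
eef_rot: [0.707, 0.707, 0.0, 0.0]
ft_force: [-1.4, -0.5, -1.6]
width: 0.0361
grip_force: 35.0
```

```bash
python3 -m pendant '[[0,0,0.001,0],[0,0,0.001,0],[0,0,0,0]]'
python3 -m pendant '[[0,0,0,0],[0,0,0,0],[0,0,0,0],[0,0,0,0]]' 0.75
python3 -m pendant '[[0,0,-0.01,0],[0,0,-0.03,0],[0,0,-0.03,0],[0,0,-0.03,0],[-0.03,-0.02,0,0],[-0.03,-0.02,0,0],[-0.03,-0.02,0,0],[-0.03,-0.02,0,0]]'
python3 -m pendant '[[-0.03,-0.02,0,0],[-0.035,-0.02,0,0],[-0.035,-0.02,0,0],[-0.035,-0.01,0,0],[-0.035,-0.01,0,0],[-0.03,0,0,0],[-0.03,0,0,0],[0,0,0,0]]'
python3 - <<'E'
from h import *
im=r.camera("side")["img"]; t=r.camera("top")["img"]
cv2.imwrite("pics/p5.png",cv2.cvtColor(cv2.resize(np.hstack([t[80:300,140:420],im[90:310,190:470]]),None,fx=1.42,fy=1.42,interpolation=2),4))
E
```

```text
time: 23.08
ee_pos: [0.6219, 0.0931, 0.0659]
eef_rot: [0.707, 0.707, 0.0, 0.0]
ft_force: [-0.5, -0.9, 1.3]
width: 0.0361
grip_force: 35.0
time: 23.42
ee_pos: [0.6217, 0.093, 0.0655]
eef_rot: [0.707, 0.707, 0.0, 0.0]
ft_force: [-0.5, 0.1, 0.1]
width: 0.0554
grip_force: 0.0
time: 24.08
ee_pos: [0.5406, -0.0282, 0.1663]
eef_rot: [0.707, 0.707, 0.0, 0.0]
ft_force: [-0.6, -1.2, 1.1]
width: 0.0651
grip_force: 0.0
time: 24.75
ee_pos: [0.4599, -0.263, 0.1668]
eef_rot: [0.71, 0.704, -0.0, 0.001]
ft_force: [-0.3, -0.1, -0.3]
width: 0.0649
grip_force: 0.0
```

View pics/p5.png

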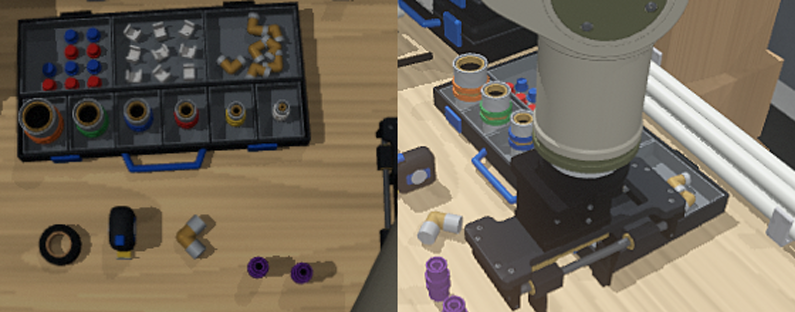

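The top panel shows the whole row upright, in order orange, green, blue, red, yellow, white, one per compartment. The purple look-alikes are untouched and the arm is clear.

```bash
python3 -c "
from bench import r
print(r.close_job())"
```

```text
the job is handed in; nothing more can be done
None
```

All four couplings stand upright in their own compartments, so the row runs white, yellow, red, blue, green, orange by size; I handed the job in after about 25 s of robot time, with the arm clear and the end couplings and purple look-alikes left alone.

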